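# Function check of the bench emergency stop

## Robot

A 6-joint arm with a two-finger parallel gripper is mounted at the origin on the work surface. World frame = base frame: x ahead of the robot, y to its left, z up, the work surface at z = 0. Lengths are in m, angles in rad, forces in N, time in s.
With the tool pointing down it reaches from about 0.225 to 0.875 m from the base axis. Payload 3.4 kg.
Tool frame: the origin (TCP) lies between the finger pads; the fingertips stand 14 mm ahead of it and the grasp point (between the pads) lies 5 mm behind it; z points along the fingers, y is the direction in which the jaws open and shut (so a half turn about z gives the same grasp; the last joint's range is limited). The gripper opens to 85 mm and grips with 20 to 120 N. Pads are 22 mm wide; open, the fingers measure 114 mm over their backs; the gripper's body (76 mm by 85 mm) begins 54 mm behind the grasp point. The pads swing forward as they close: fully open they stand 13 mm farther back than shut.
Start: joints at [1.179, 0.276, 1.505, -0, 1.361, -0.121], TCP at [0.154, 0.554, 0.245] pointing down, gripper open.
Joint ranges: [-2.89, 2.89], [-0.75, 2.08], [0.22, 2.7], [-1.18, 4.32], [0.11, 2.71], [-2.7, 2.7]. Speed limits (rad/s): [2.57, 2.57, 3.14, 3.14, 3.14, 3.14].

## Interface

Orientations are given as a unit quaternion [w, x, y, z].
In Python, from rig import manip, get_image, job gives the robot as it stands. The module is installed in compiled form; this text tells all that it offers.
- The arm moves only by the tool step_arm, never from a script. Its argument "moves" is one flat list of numbers, 5 for each row, row after row: the shift along the tool's x, y, z as a fraction of full scale, then the turn about the tool's z as a fraction of full scale, then the gripper's target within -1 to 1 (shut at 1, half-way at 0, fully open at -1). In form: [dx, dy, dz, twist, hand, dx, dy, dz, twist, hand, ...]. A call has 1 to 5 rows; each row is the pose to reach, as a shift and turn from the pose commanded when the call began, along the tool's axes at that moment, turning the shorter way round; what a row does not reach only later rows make up. Full scale, the value 1, is 500 mm for a shift and pi rad for a turn. A row lasts 1/10 s, in which the tool goes at most 50 mm and 8.59 degrees, less where a joint would pass 70% of its speed; a pose out of reach is approached as far as the arm can. A call with a number of a shift or a turn outside -1 to 1 is refused whole. A call with a gripper value outside its range is refused whole. The fingers move at their own pace and stop on an object; "force" is the grip in N (left out, the last holds). Time passes only in rows, so rows that repeat a pose let the fingers close. It gives the time, the measured TCP pose, the force and the opening at its end, in the units of the state.
- manip.get_state(): the state, without advancing time (a new reading comes with each control period).
- get_image(name): name is "scene" or "top" or "wrist"; returns a dict with "frame" (400x640x3 uint8, blue, green, red), "fx", "fy", "cx", "cy" (pixels), "rvec" (rotation vector, rad) and "tvec" (3), from world to camera coordinates, as OpenCV has them; the wrist camera has in their place "T_tool_cam" (4x4, takes a point from camera to tool coordinates, whose origin is the TCP and whose axes are the flange's). Camera axes: x right, y down, z forward; pixel columns grow to the right and rows downward; lengths in m; the calibration is good to about 2 mm. The wrist camera is an equidistant fisheye: a pixel r from the principal point sees the ray r / f radians off the axis. A picture is of the moment at which its call begins: read the wrist's pose just before it. There is no depth.
- job.sign_off(): hands the job in, once; it reports no verdict.
The state is a dict: "clock": time; "qpos": joint angles; "qd": joint speeds; "effort": joint torques, N m; "position": TCP position; "ee_rot": TCP orientation; "contact_force": force on the tool from outside, world axes, zero at the start; "moment": the same for the moment, N m; "width": finger opening in m.
Only numpy, scipy, OpenCV 4.12 (cv2) and the standard library are available. Lean on these libraries where they do the work, as an engineer would, in place of code of your own. Each camera call takes 0.05 s, during which the arm holds its last target. There are 200 camera calls.

## Task

Check the bench's emergency stop: push the red mushroom button on the yellow box down until it latches in, then turn it clockwise (seen from above) by pushing one of its wings sideways until it springs back out, and take your hand away so that it turns back to rest. It only wants pushing with the fingers: do not lift the yellow box or shove it along, do not press the black button on the grey box, and leave everything else on the bench where it is.

Things in the scene. Friction and masses are not known exactly. Their poses are not given: they have to be found in the camera images.
- stop_station: Yellow box 110 x 110 x 60 mm, 1.8 kg, standing loose on rubber feet; carries the red mushroom button at the centre of its top. Origin: centre of its underside, on the bench; z up; -x is its front. It stands left or right of the grey one, yawed up to 70 degrees; it would slide at a sideways push of roughly 10 N or more.
- stop_top (a point): Centre of the top of the red mushroom head (98 mm above the bench when out), on its axis, which is vertical through the middle of the box. The head is 42 mm across and 20 mm deep, its top flat for 13 mm around the centre and then rounded. The point moves down and turns with the head.
- wing_front (a point): On the upper face, 32 mm from the head's axis, of the wing that points to the box's front (-x) at rest. Two wings stand out on opposite sides, from 21 to 39 mm from the axis, 11 mm wide, 12 mm high. Upper faces 92 mm above the bench when out, 83.5 mm when latched; the box's lid is at 60 mm. Closed fingertips fit beside a wing, down to just above the lid.
- wing_back (a point): The same point on the opposite wing, which points to the box's back (+x) at rest.
- stop_button (a joint): How far the red head is pushed in, in m: 0 fully out, up to 0.011 fully in (hard stop). A spring pushes it out (2 N at the start of travel, 4 N at the end); from 5 mm on a sprung catch adds a little, so that about 5 N in all latches it: past 8.5 mm the catch snaps in, and it then stays in at about 0.0085 by itself. It cannot be pulled out: only turning frees it.
- stop_twist (a joint): How far the red head is turned clockwise seen from above, in rad: 0 at rest, hard stop at 0.9. A weak spring turns it back to 0 (about 0.02 to 0.07 N m, so 1 to 2.5 N at a wing). When it is latched, turning to about 0.6 rad frees the catch and the head springs out.
- grey_station: Look-alike to be left alone: grey box 110 x 110 x 60 mm with a plain black mushroom button without wings, top 98 mm above the bench. Loose. Origin: centre of its underside.
- black_button (a joint): How far the black button is pushed in, in m: 0 out, 0.008 fully in; it does not latch. To be left alone.
- glass: Clear drinking glass, 72 mm across, 100 mm tall, loose. Origin: centre of its underside. Leave it.
- jar: Small white jar, 48 mm across, 45 mm tall, loose. Origin: centre of its underside. Leave it.
- tape: Roll of black tape lying flat, 90 mm across, 22 mm high, loose. Origin: centre of its underside. Leave it.
- screwdriver: Screwdriver with an orange handle, 190 mm long, 26 mm high, lying loose between the two boxes, roughly along the line away from the robot. Leave it.
- pen: White pen with yellow ends, about 145 mm long, 10 mm thick, lying loose near the robot. Leave it.
Not all that is in view belongs to the job. There is more than one size of the stop_station; the job needs the largest.

How it is judged:
By the outcome, as a careful person would: the job done as asked, in the order asked, and still so for the second after the job is handed in, with the robot touching nothing.
It also fails if it takes over 45 s, if anything falls off the work surface, if the arm or the gripper's body presses on something with over 40 N, if the wrist force passes 120 N, or if a joint passes its speed limit or range.

## Working session

There is one attempt and no reset: what is moved stays moved. The work goes in short steps, Python scripts to look and compute and a tool call to move; the robot and the scene stay as the last step left them, time stands still between calls to the robot, and variables do not carry over. Pictures are saved under pics/ and viewed, about 8 in all and at most 12, crops included, and the job is handed in when it is done.

Besides the shell and the picture viewer there is one more tool, called after "Request:" in YAML: its name, and indented under it one key for each argument. step_arm: Moves the arm, as the interface text tells. Its arguments: {"type":"object","properties":{"moves":{"type":"array","items":{"type":"number","minimum":-1,"maximum":1}},"force":{"type":"number"}},"required":["moves"]}

```bash
mkdir -p pics
python3 - <<'E'
from rig import manip,get_image
import cv2,numpy as np
s=manip.get_state();print(s)
for n in("scene","top"):
    d=get_image(n);cv2.imwrite(f"pics/{n}0.png",d["frame"]);print(n,{k:v for k,v in d.items() if k!="frame"})
    np.savez(f"{n}0.npz",**d)
d=get_image("wrist");print(d["T_tool_cam"],d["fx"],d["cx"],d["cy"])
E
```

```text
{'clock': 0.0, 'qpos': array([ 1.17899289e+00,  2.76576855e-01,  1.50610388e+00, -2.07690627e-05,
        1.36067497e+00, -1.21009756e-01]), 'qd': array([-5.39410975e-04, -2.31172491e-03, -6.84968816e-04, -1.14233350e-03,
        1.55009657e-03,  7.58694066e-05]), 'effort': array([-8.93378165e-04, -4.16764712e+01, -2.45806038e+01, -1.85744502e-04,
        1.12394782e-02, -1.95961366e-05]), 'position': array([0.15364214, 0.55359197, 0.24446167]), 'ee_rot': array([-2.13738522e-04,  1.34981325e-01,  9.90847751e-01, -8.55282863e-04]), 'contact_force': array([ 0.13146645, -0.70745256, -0.03012012]), 'moment': array([ 0.03613466,  0.01385218, -0.00696465]), 'width': 0.08544243900448346}
scene {'fx': 482.9406482013601, 'fy': 482.9406482013601, 'cx': 317.0356051824744, 'cy': 191.52787452431224, 'rvec': array([ 2.29720302,  1.25888649, -0.36436186]), 'tvec': array([-0.24874282, -0.35764003,  1.78077217])}
top {'fx': 415.7210499628921, 'fy': 415.7210499628921, 'cx': 311.79552989864175, 'cy': 197.80267024836272, 'rvec': array([ 2.16832083, -2.13448734,  0.1168039 ]), 'tvec': array([-0.04083216,  0.56817985,  1.12272006])}
[[ 7.35862534e-04 -9.56310910e-01 -2.92350648e-01  7.49047467e-02]
 [ 9.99999703e-01  7.70198497e-04 -2.34961228e-06 -8.14586948e-04]
 [ 2.27414989e-04 -2.92350559e-01  9.56311193e-01 -1.28316529e-01]
 [ 0.00000000e+00  0.00000000e+00  0.00000000e+00  1.00000000e+00]] 309.70691628693146 320.3060395268354 201.07384525626537
```

View pics/scene0.png

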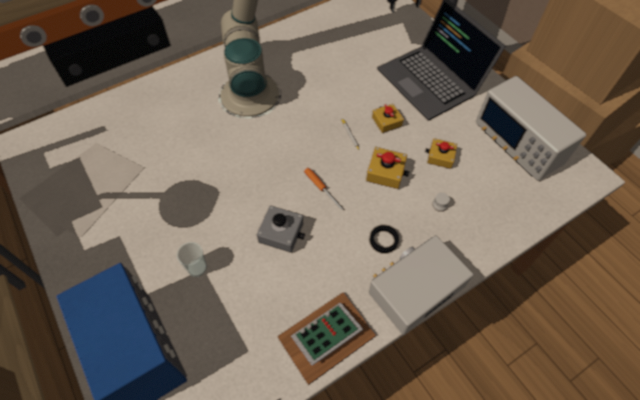

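View pics/top0.png

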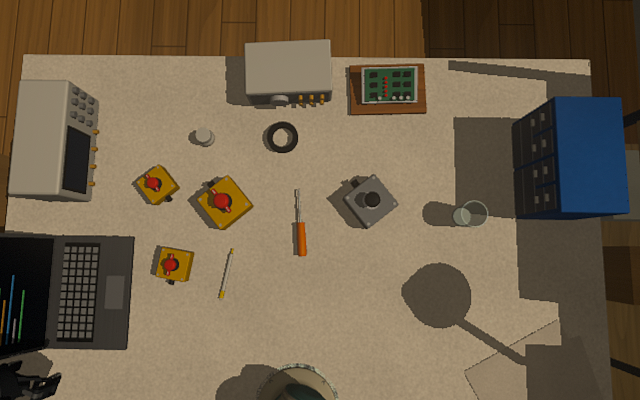

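The largest yellow box is at about (222,202) in the top view and (387,166) in the scene view. There are two smaller look-alikes, at (155,184) and (172,264) in the top view. I'll enlarge both views of the large one.

Run:
```python
import cv2,numpy as np
a=cv2.imread("pics/top0.png")[165:240,180:265];b=cv2.imread("pics/scene0.png")[138:198,355:423]
f=lambda i:cv2.resize(i,(400,int(i.shape[0]*400/i.shape[1])),interpolation=cv2.INTER_CUBIC)
a,b=f(a),f(b);h=min(len(a),len(b));cv2.imwrite("pics/crop0.png",np.hstack([a[:h],b[:h]]))
```

```text
(no output)
```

View pics/crop0.png

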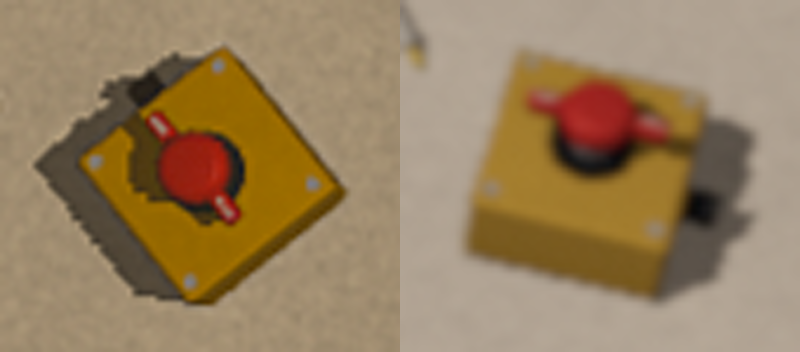

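```bash
cat > h.py <<'E'
import cv2,numpy as np
def cam(n):
    d=np.load(n+"0.npz");R=cv2.Rodrigues(d["rvec"])[0]
    return np.array([[d["fx"],0,d["cx"]],[0,d["fy"],d["cy"]],[0,0,1]]),R,d["tvec"]
def onz(n,p,z):
    K,R,t=cam(n);r=R.T@np.linalg.inv(K)@[*p,1];c=-R.T@t;return c+r*(z-c[2])/r[2]
def tri(p,q):
    P=[K@np.c_[R,t] for K,R,t in(cam("top"),cam("scene"))]
    x=cv2.triangulatePoints(*P,np.array(p,float),np.array(q,float))[:,0];return x[:3]/x[3]
E
python3 - <<'E'
from h import *
T=lambda u,v:(180+u/4.706-.4,165+v/4.706-.4)
S=lambda u,v:(355+u/5.882-.4,138+v/5.882-.4)
for nm,t,s,z in[("head",(196,165),(197,108),.098),("w1",(158,126),(142,100),.092),("w2",(229,208),(255,127),.092)]:
    print(nm,tri(T(*t),S(*s)),onz("top",T(*t),z),onz("scene",S(*s),z))
for c in[(218,65),(95,161),(190,282),(313,184)]:print(onz("top",T(*c),.06))
E
```

```text
head [0.55226261 0.20541487 0.09882225] [0.55245259 0.20578963 0.098     ] [0.55178248 0.20572473 0.098     ]
w1 [0.55677377 0.18947163 0.1339652 ] [0.57499592 0.22968838 0.092     ] [0.52854461 0.18747956 0.092     ]
w2 [0.54994092 0.22297891 0.06004618] [0.5291128 0.1875582 0.092    ] [0.57522504 0.22747163 0.092     ]
[0.61575308 0.20439419 0.06      ]
[0.55829077 0.27361735 0.06      ]
[0.48899514 0.21525323 0.06      ]
[0.54678373 0.14634019 0.06      ]
```

Request:
step_arm:
  moves: [-0.952,-0.454,0,0,1,-0.952,-0.454,0,0,1,-0.952,-0.454,0,0,1,-0.952,-0.454,0,0,1,-0.952,-0.454,0,0,1]
  force: 40

```text
clock: 0.65
position: [0.3435, 0.3885, 0.2452]
ee_rot: [-0.0, 0.135, 0.991, -0.0]
contact_force: [-0.0, 0.4, 0.2]
width: 0.0122
```

Request:
step_arm:
  moves: [-0.5,-0.237,0,-0.308,1,-0.5,-0.237,0,-0.308,1,-0.5,-0.237,0,-0.308,1,-0.5,-0.237,0,-0.308,1,-0.5,-0.237,0,-0.308,1]

```text
clock: 1.15
position: [0.5185, 0.2375, 0.2451]
ee_rot: [-0.0, -0.213, 0.977, 0.0]
contact_force: [0.7, 0.6, -0.7]
width: -0.0001
```

Run:
```python
from rig import manip
s=manip.get_state();print(s["position"],s["ee_rot"],s["qpos"])
```

```text
[0.51849177 0.23751316 0.24513779] [-1.45326663e-04 -2.12849870e-01  9.77084885e-01  2.00408191e-04] [ 3.07301096e-01  2.69040170e-01  1.51515004e+00  4.35891995e-04
  1.35765472e+00 -1.69256899e+00]
```

Request:
step_arm:
  moves: [-0.036,-0.081,0.05,-0.086,1,-0.036,-0.081,0.05,-0.086,1,-0.036,-0.081,0.05,-0.086,1,-0.036,-0.081,0.05,-0.086,1]

```text
clock: 1.55
position: [0.5502, 0.2096, 0.2202]
ee_rot: [-0.0, -0.339, 0.941, 0.0]
contact_force: [-0.0, 0.2, -0.1]
width: 0.0002
```

```bash
cat >> h.py <<'E'
from scipy.spatial.transform import Rotation as Ro
def wrist(nm):
    from rig import manip,get_image
    s=manip.get_state();d=get_image("wrist");cv2.imwrite(f"pics/{nm}.png",d["frame"])
    np.savez(nm+"w.npz",T=d["T_tool_cam"],f=d["fx"],c=[d["cx"],d["cy"]],p=s["position"],q=s["ee_rot"]);return s
def wonz(nm,px,z):
    d=np.load(nm+"w.npz");v=np.array(px)-d["c"];r=np.hypot(*v);th=r/d["f"]
    ray=np.r_[v/r*np.sin(th),np.cos(th)]
    R=Ro.from_quat(d["q"],scalar_first=True).as_matrix();T=d["T"]
    o=d["p"]+R@T[:3,3];w=R@T[:3,:3]@ray;return o+w*(z-o[2])/w[2]
E
python3 - <<'E'
from h import *
s=wrist("w1");print(s["position"],s["ee_rot"],s["contact_force"])
E
```

```text
[0.5502308  0.2096031  0.22022315] [-2.31483670e-04 -3.38560580e-01  9.40944528e-01  2.76131592e-04] [-0.03486262  0.24904812 -0.11606534]
```

View pics/w1.png

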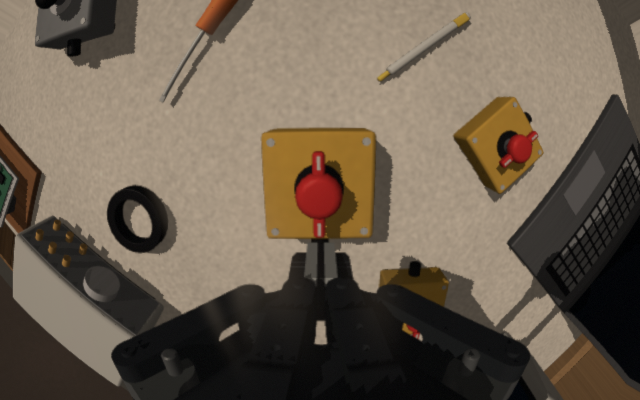

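The red head is at (319,193), with its wings at (319,162) and (319,230), upright in the picture and so in line with tool x. The box's screws are at (271,142), (366,142), (275,231) and (364,230).

Run:
```python
from h import *
for p,z in[((319,193),.094),((319,162),.092),((319,230),.092),((271,142),.06),((366,142),.06),((275,231),.06),((364,230),.06)]:print(p,wonz("w1",p,z).round(4))
a=cv2.imread("pics/w1.png")[110:290,230:410];cv2.imwrite("pics/w1c.png",cv2.resize(a,(540,540),interpolation=cv2.INTER_CUBIC))
```

```text
(319, 193) [0.5472 0.2056 0.094 ]
(319, 162) [0.5268 0.1887 0.092 ]
(319, 230) [0.5741 0.2277 0.092 ]
(271, 142) [0.5449 0.145  0.06  ]
(366, 142) [0.4881 0.2137 0.06  ]
(275, 231) [0.6138 0.2025 0.06  ]
(364, 230) [0.5554 0.2712 0.06  ]
```

View pics/w1c.png

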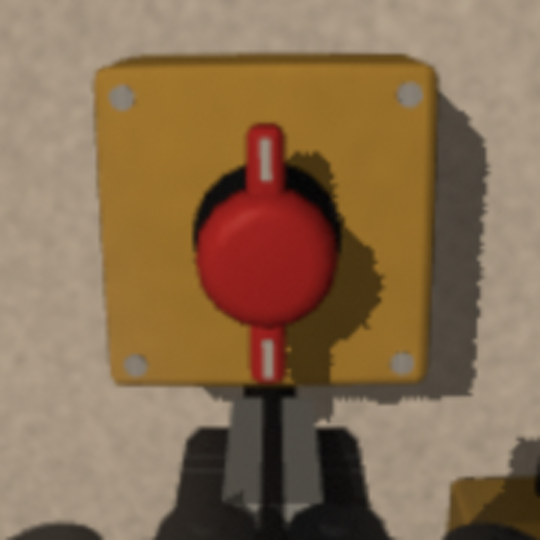

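Request:
step_arm:
  moves: [0.001,-0.003,0.07,0,1,0.001,-0.003,0.14,0,1,0.001,-0.003,0.19,0,1,0.001,-0.003,0.2,0,1,0.001,-0.003,0.2,0,1]

```text
clock: 2.1
position: [0.5505, 0.2087, 0.1204]
ee_rot: [-0.0, -0.34, 0.94, 0.0]
contact_force: [-0.1, -0.7, -0.9]
width: 0.0
```

Request:
step_arm:
  moves: [0,0,0.01,0,1,0,0,0.02,0,1,0,0,0.026,0,1,0,0,0.03,0,1,0,0,0.03,0,1]

```text
clock: 2.6
position: [0.5522, 0.2084, 0.1065]
ee_rot: [0.002, -0.34, 0.941, 0.0]
contact_force: [0.4, 0.4, 3.9]
width: 0.0002
```

Request:
step_arm:
  moves: [0,0,0.004,0,1,0,0,0.008,0,1,0,0,0.01,0,1,0,0,0.01,0,1]

```text
clock: 3.0
position: [0.5522, 0.2084, 0.101]
ee_rot: [0.001, -0.34, 0.941, 0.0]
contact_force: [1.0, 2.1, 5.9]
width: -0.0002
```

Request:
step_arm:
  moves: [0,0,0.002,0,1,0,0,0.004,0,1,0,0,0.004,0,1]

```text
clock: 3.3
position: [0.5523, 0.2084, 0.1009]
ee_rot: [0.002, -0.34, 0.941, -0.0]
contact_force: [-1.2, 0.5, 15.0]
width: -0.0
```

Request:
step_arm:
  moves: [0,0,-0.03,0,1,0,0,-0.08,0,1,0.035,-0.028,-0.08,0,1,0.07,-0.06,-0.08,0,1,0.07,-0.06,-0.08,0,1]

```text
clock: 3.8
position: [0.5415, 0.16, 0.1374]
ee_rot: [-0.002, -0.339, 0.941, -0.0]
contact_force: [0.6, 0.1, 0.5]
width: 0.0001
```

Run:
```python
from h import *
s=wrist("w2");print(s["position"],s["ee_rot"],s["contact_force"])
a=cv2.imread("pics/w2.png")[90:330,200:440];cv2.imwrite("pics/w2c.png",cv2.resize(a,(576,576),interpolation=cv2.INTER_CUBIC))
```

```text
[0.54151447 0.15998398 0.13744423] [-2.16745784e-03 -3.38920471e-01  9.40812441e-01 -4.08032934e-04] [0.5563451  0.05770557 0.48308788]
```

View pics/w2c.png

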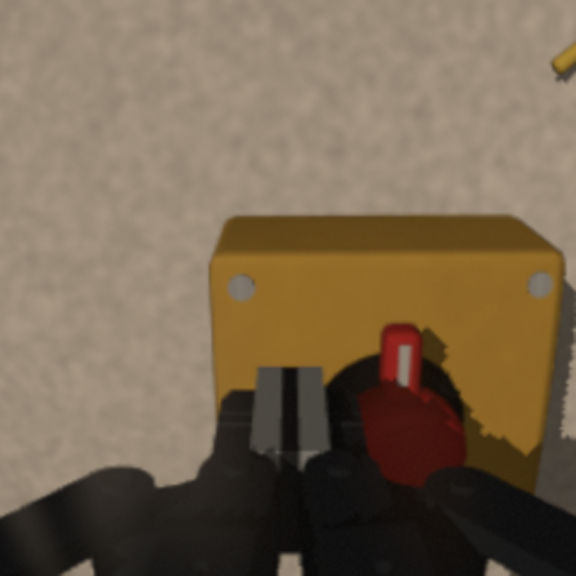

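The wrist view shows the closed fingers beside the near wing, on its counter-clockwise side, with a clear gap. The wing's end is at crop (401,325), which is (367,225) in the full picture. I'll go down.

Request:
step_arm:
  moves: [-0.006,0,0.05,0,1,-0.006,0,0.09,0,1,-0.006,0,0.115,0,1,-0.006,0,0.115,0,1]

```text
clock: 4.25
position: [0.544, 0.1646, 0.0785]
ee_rot: [-0.003, -0.34, 0.94, 0.001]
contact_force: [-0.8, -0.7, -0.0]
width: 0.0001
```

Run:
```python
from h import *
from rig import manip
s=manip.get_state();print(s["position"],s["contact_force"])
c=np.array([.551,.208])
for z in(.0835,.092):
    d=wonz("w2",(367,225),z)[:2]-c;print(z,np.hypot(*d),np.degrees(np.arctan2(d[1],d[0])))
# arc targets: TCP polar about c, tool yaw 219.6 now; wing angle 219.6-th
e=np.array([np.cos(np.radians(219.6)),np.sin(np.radians(219.6))]);n=np.array([e[1],-e[0]])
d=s["position"][:2]-c;x,y=d@e,d@n;print("rel",x,y)
for th in np.arange(0,.95,.1):
    for t in(.0055+.0075,):
        px=.035*np.cos(th)-(-t)*-np.sin(th)*-1;R=np.array([[np.cos(th),-np.sin(th)],[np.sin(th),np.cos(th)]])
        p=R@[.035,-t];print(round(th,2),((p-[x,y])/.5).round(4),"twist",round(th/np.pi,4))
```

```text
[0.54395001 0.1646327  0.07852416] [-0.81013458 -0.71114004 -0.02772091]
0.0835 0.04200037440677605 -138.63338297171504
0.092 0.04535119338195512 -137.0111443909106
rel 0.03307546826987351 -0.02892124132423597
0.0 [0.0038 0.0318] twist 0.0
0.1 [0.0061 0.039 ] twist 0.0318
0.2 [0.0076 0.0463] twist 0.0637
0.3 [0.0084 0.0537] twist 0.0955
0.4 [0.0084 0.0612] twist 0.1273
0.5 [0.0077 0.0686] twist 0.1592
0.6 [0.0063 0.0759] twist 0.191
0.7 [0.0041 0.0831] twist 0.2228
0.8 [0.0013 0.0899] twist 0.2546
0.9 [-0.0023  0.0965] twist 0.2865
```

Request:
step_arm:
  moves: [0.005,0.02,0,0,1,0.006,0.032,-0.002,0.01,1,0.007,0.039,-0.002,0.032,1,0.008,0.046,-0.002,0.064,1,0.008,0.046,-0.002,0.064,1]

```text
clock: 4.75
position: [0.5273, 0.1799, 0.0827]
ee_rot: [0.0, -0.244, 0.97, -0.0]
contact_force: [-1.1, -0.9, -0.3]
width: 0.0001
```

Request:
step_arm:
  moves: [0.002,0.007,0,0.032,1,0.004,0.014,0,0.064,1,0.005,0.022,0,0.095,1,0.005,0.022,0,0.095,1]

```text
clock: 5.15
position: [0.5208, 0.1884, 0.0829]
ee_rot: [0.001, -0.098, 0.995, -0.0]
contact_force: [-0.6, -2.2, 2.6]
width: -0.0
```

Run:
```python
from h import *
s=wrist("w3");print(s["position"],s["ee_rot"],s["contact_force"],s["moment"])
a=cv2.imread("pics/w3.png")[90:330,200:440];cv2.imwrite("pics/w3c.png",cv2.resize(a,(576,576),interpolation=cv2.INTER_CUBIC))
```

```text
[0.52075632 0.18837656 0.0829117 ] [ 9.09735657e-04 -9.81360549e-02  9.95172591e-01 -2.71576261e-05] [-0.56069931 -2.23246061  2.62001666] [-0.34068462  0.0431134  -0.04493161]
```

View pics/w3c.png

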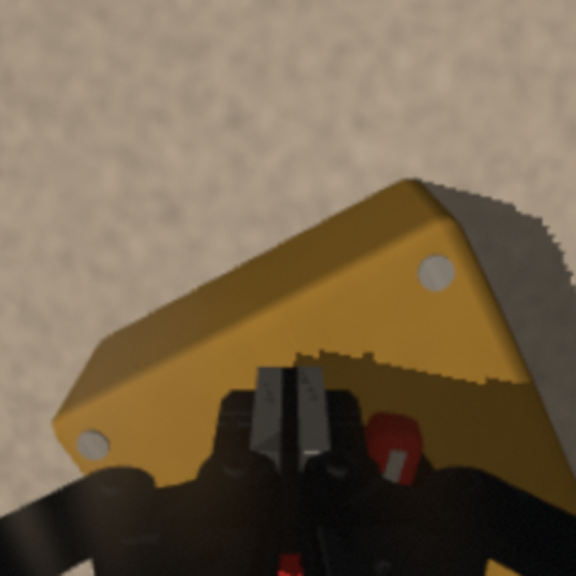

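Request:
step_arm:
  moves: [0.002,0.007,0,0.032,1,0.003,0.011,0,0.048,1,0.003,0.011,0,0.048,1]

```text
clock: 5.5
position: [0.5181, 0.1931, 0.0823]
ee_rot: [0.0, -0.023, 1.0, -0.0]
contact_force: [-0.2, -2.2, 1.8]
width: 0.0003
```

Request:
step_arm:
  moves: [0.001,0.003,0,0.012,1,0.001,0.004,0,0.016,1,0.001,0.004,0,0.016,1]

```text
clock: 5.8
position: [0.5174, 0.195, 0.082]
ee_rot: [-0.0, 0.003, 1.0, -0.0]
contact_force: [-0.6, -2.4, 1.6]
width: 0.0004
```

Run:
```python
from h import *
from rig import get_image
s=wrist("w4");print(s["position"],s["contact_force"],s["moment"])
a=cv2.imread("pics/w4.png")[190:340,240:400];b=get_image("scene")["frame"][118:213,335:443]
f=lambda i:cv2.resize(i,(400,360),interpolation=cv2.INTER_CUBIC)
cv2.imwrite("pics/w4c.png",np.hstack([f(a),f(b)]))
```

```text
[0.51735972 0.19497159 0.08196933] [-0.64287355 -2.3731133   1.61004221] [-0.38120986  0.12182426 -0.01785673]
```

View pics/w4c.png

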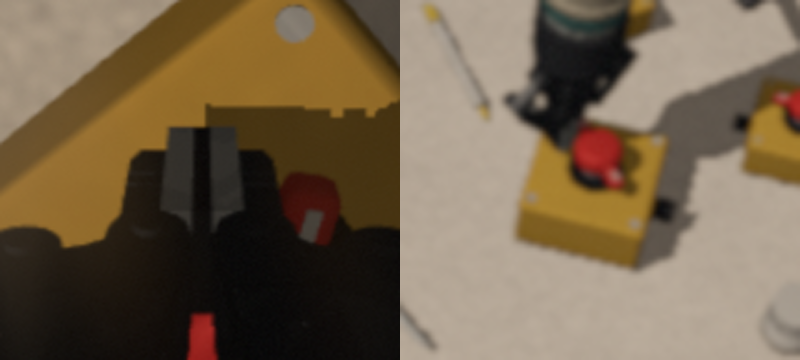

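Run:
```python
from h import *
c=np.array([.551,.208])
for z in(.0835,.092):
    d=onz("scene",(335+613/3.704-108-.4,118+177/3.79-.4),z)[:2]-c;print(z,d,np.degrees(np.arctan2(d[1],d[0])))
for z in(.0895,.098):print(onz("scene",(388.2-.4,156.3-.4),z))
```

```text
0.0835 [ 0.02578773 -0.00325655] -7.197373866048612
0.092 [ 0.0300557  -0.00793418] -14.787747291431298
[0.54660301 0.20983484 0.0895    ]
[0.55110212 0.20509877 0.098     ]
```

Request:
step_arm:
  moves: [0.006,-0.02,0,0,1,0.01,-0.045,0,0,1,0.014,-0.075,0,0,1,0.016,-0.105,0,0,1,0.016,-0.13,0,0,1]

```text
clock: 6.4
position: [0.5085, 0.1286, 0.0818]
ee_rot: [-0.0, 0.004, 1.0, 0.0]
contact_force: [0.3, -0.3, -0.5]
width: -0.0003
```

Request:
step_arm:
  moves: [0,0,-0.08,0,1,0,0,-0.16,0,1,0,-0.1,-0.25,0,1,0,-0.2,-0.3,0,1,0,-0.25,-0.3,0,1]

```text
clock: 6.9
position: [0.5091, 0.0034, 0.2348]
ee_rot: [0.003, 0.003, 1.0, -0.0]
contact_force: [1.7, -0.1, -0.3]
width: 0.0001
```

Run:
```python
from h import *
from rig import get_image,manip
print(manip.get_state()["position"],manip.get_state()["contact_force"])
t=get_image("top")["frame"];s=get_image("scene")["frame"]
cv2.imwrite("pics/top1.png",t)
f=lambda i:cv2.resize(i,(400,352),interpolation=cv2.INTER_CUBIC)
o=[f(t[165:240,180:265]),f(s[138:198,355:423])]
cv2.imwrite("pics/end.png",np.hstack(o))
```

```text
[0.50911501 0.00340169 0.23483159] [ 1.67397196 -0.07797248 -0.25686518]
```

View pics/end.png

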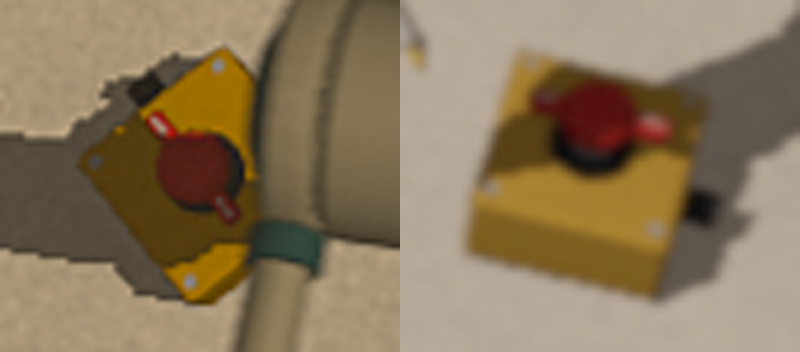

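View pics/top1.png

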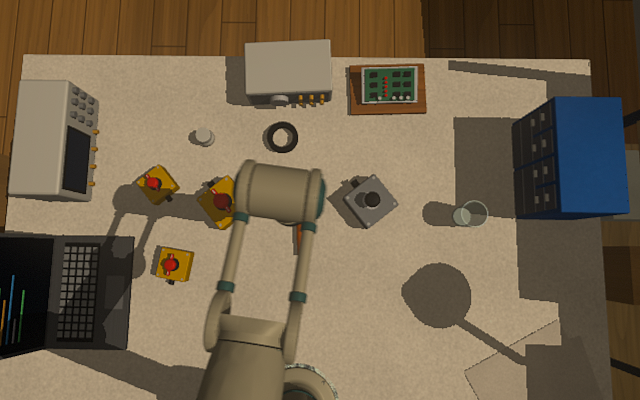

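The box, head and wings are at the same pixels as at the start: head at crop (196,165) in the top view and (597,110) in the scene view. The button is out and turned back to rest, and nothing is touching it.

```bash
python3 -c "
from rig import job;print(job.sign_off())"
```

```text
the job is handed in; nothing more can be done
None
```

The emergency stop check is done and handed in, at about 7 s on the robot's clock. I worked on the largest of the three yellow boxes.

- **Latching:** I pushed the red head down with shut fingers to its hard stop, about 11 mm in, where the force rose to 15 N. I did not see the latch directly. I took it as latched from the depth and force; a rough wrist-camera reading of the wing's height also fitted (42 mm from the axis if latched, 45 mm if out; true 39 mm).
- **Release:** I pushed the near wing clockwise with about 2.5 N. The scene camera then showed the head back at its out height. The wing had turned to about 0.9 rad by a rough reading, past the 0.6 rad that frees it.
- **Last checks:** After I drew the hand away, the top and scene pictures showed the head, wings and box at the same pixels as at the start. The jar, tape, glass and grey box also looked unmoved. The arm hid the pen and most of the screwdriver in the last overhead view; I did not check those two.

One reading was unexpected: an upward force of about 2 N during the turn. I took it to be the wing rubbing on the finger as the head sprang out. It was gone once the hand was clear.

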